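Clear clock movements into the parts drawer

ROBOT

A 6-joint arm with a two-finger parallel gripper is mounted at the origin on the work surface. World frame = base frame: x ahead of the robot, y to its left, z up, the work surface at z = 0. Lengths are in m, angles in rad, forces in N, time in s.
With the tool pointing down it reaches from about 0.375 to 0.975 m from the base axis. Payload 3.8 kg.
Tool frame: the origin (TCP) lies midway between the tips of the shut fingers; the grasp point (between the pads) lies 19 mm behind it; z points along the fingers, y is the line along which they close (so a half turn about z gives the same grasp; the last joint's range is limited). The gripper opens to 88 mm and grips with 3 to 60 N. Pads are 18 mm wide; open, the fingers measure 123 mm over their backs; the gripper's body (75 mm by 187 mm) begins 45 mm behind the grasp point.
Start: joints at [-1.143, 0.264, 1.604, -0, 1.274, -0.037], TCP at [0.303, -0.603, 0.239] pointing down, gripper open.
Joint ranges: [-2.63, 2.63], [-0.94, 2.18], [0.31, 2.57], [-1.31, 4.45], [0, 2.66], [-2.55, 2.55]. Speed limits (rad/s): [2.57, 2.57, 3.14, 3.14, 3.14, 3.14].

INTERFACE

Orientations are given as a rotation vector (axis times angle).
In Python, from cell import manip, inverse_kinematics, cams, order gives the robot as it stands. Calls block until the motion is done:
- manip.move_pose(position, orientation): joint-space move of the TCP to a pose.
- manip.move_linear(position, rate=0.15, rot=None): straight line of the TCP; rot=None keeps the orientation; rate is the mean speed in m/s.
- manip.set_joints(angles): joint-space move.
- manip.set_gripper(opening, force=None): finger opening in m; force is the grip in N (None keeps the last); returns when the fingers have stopped.
- manip.dwell(seconds).
- inverse_kinematics(position, orientation): joint angles nearest the present ones, or None.
- manip.state(): the state.
- cams.capture(name): name is "scene" or "top"; returns a dict with "image" (384x512x3 uint8, blue, green, red), "z_map" (384x512 float32, m along the optical axis (not along the pixel's ray), 0 where there is no reading), "intrinsics" (3x3 intrinsics, pixels), "position" and "orientation" of the camera in the world. Camera axes: x right, y down, z forward; pixel columns grow to the right and rows downward; lengths in m; the calibration is good to about 2 mm. A picture is of the moment at which its call begins.
A pose or a line that the arm cannot do raises manip.IKError and nothing moves.
- order.close_job(): hands the job in; it is judged then, once.
The state is a dict: "clock": time; "joint_pos": joint angles; "joint_velocities": joint speeds; "tau": joint torques, N m; "tool_pos": TCP position; "tcp_rot": TCP orientation; "contact_force": force on the tool from outside, world axes, zero at the start; "moment": the same for the moment, N m; "gripper_width": finger opening in m; "grasp_force": force on a finger pad.
Only numpy, scipy, OpenCV 4.12 (cv2) and the standard library are available. Lean on these libraries where they do the work, as an engineer would, in place of code of your own. Each camera call takes 0.05 s, during which the arm holds its last target. There are 200 camera calls.

TASK

Gather every clock movement lying on the bench onto the aluminium tray while the drawer of the little chest is still shut. Then pull the drawer right out to its stop, carry the loaded tray over and tip it with its open edge low over the drawer so that the movements slide in. Finally, with all the movements in the drawer, put the empty tray back down flat on the middle of the green mat and push the drawer fully shut; leave the other things on the bench alone.

Things in the scene. Friction and masses are not known exactly. Their poses are not given: they have to be found in the camera images.
- movement_a: quartz clock movement: black plastic box 60 (its x) x 45 (y) x 24 (z) mm, 60 g, with a brass hand shaft 12 mm across standing 6 mm up from its top at x = +14 mm, and a copper and grey battery on top towards -x. Origin: centre of its underside; z up through its top. Loose; 2 to 4 of the four are present, the rest are absent
- movement_b: quartz clock movement: black plastic box 60 (its x) x 45 (y) x 24 (z) mm, 60 g, with a brass hand shaft 12 mm across standing 6 mm up from its top at x = +14 mm, and a copper and grey battery on top towards -x. Origin: centre of its underside; z up through its top. Loose; 2 to 4 of the four are present, the rest are absent
- movement_c: quartz clock movement: black plastic box 60 (its x) x 45 (y) x 24 (z) mm, 60 g, with a brass hand shaft 12 mm across standing 6 mm up from its top at x = +14 mm, and a copper and grey battery on top towards -x. Origin: centre of its underside; z up through its top. Loose; 2 to 4 of the four are present, the rest are absent
- movement_d: quartz clock movement: black plastic box 60 (its x) x 45 (y) x 24 (z) mm, 60 g, with a brass hand shaft 12 mm across standing 6 mm up from its top at x = +14 mm, and a copper and grey battery on top towards -x. Origin: centre of its underside; z up through its top. Loose; 2 to 4 of the four are present, the rest are absent
- tray: aluminium tray, 280 g, 185 (its x) x 136 (y) mm, floor 4 mm thick; side walls (+y, -y) 3 mm thick, 16 mm high; -x end open (pieces slide off there); +x end closed by a bar 12 mm thick, 16 mm high, with an upright red grip tab. Origin: centre of the underside. Polished floor: movements slide at a tilt of 16 to 24 degrees. Holds four flat, two by two. Stands on the mat at the start
- tray_grip (a point): a point inside the tray's red grip tab: x = +86.5, y = 0, z = 54 mm in the tray's frame, axes as the tray's. The tab is 12 mm thick along x, 60 mm wide along y, centred on this point in x and y; its top is 18 mm above this point. Pinched here along x from above with 80 N it carries the loaded tray without turning in the grip
- tray_lip (a point): middle of the open edge of the tray: x = -92.5 mm, y = 0, z = 4 mm (top of the floor) in the tray's frame, axes as the tray's
- mat: thin green mat fixed to the bench, 240 (x) x 170 (y) x 3 mm; origin at the centre of its underside
- chest_drawer0 (a joint): travel of the chest's drawer in m: 0 shut, 0.174 at its stop (fully out). Slides along the chest's -x, with about 1 N of friction and light damping; stays where it is left
- chest_drawer0_handle (a point): middle of the drawer's brass bar handle: a level round bar 11 mm thick, 120 mm long along y, standing 35 mm (centre of bar) out from the drawer's front, 29 mm free behind it, on two thin posts near its ends; axes as the chest's; the drawer pulls out along its -x. It lies 38 mm below the chest's top, so it can be pinched from above
- drawer_floor (a point): centre of the drawer's inner floor, 22 mm above the bench, moving with the drawer; x into the chest, y left, z up. Inside: x -102 to +102 mm, 218 mm along y; side walls 106 mm and front panel 115 mm above this floor. With the drawer at its stop x = -102 to +65 mm is uncovered; the rest is under the chest's top, whose underside is 116 mm above this floor: a higher heap jams
- chest: wooden chest with one drawer, fixed to the bench: 250 (x) x 260 (y) x 150 mm high; origin: centre of its underside; the drawer front faces its -x, towards the robot
- alarm_clock: bystander: red round alarm clock 100 mm tall on a wooden foot; origin at the centre of its underside
- oil_bottle: bystander: amber oil bottle 44 mm across, 100 mm tall; origin at the centre of its underside
- screwdriver: bystander: screwdriver 170 mm long lying on the bench along its x
- parts_dome: bystander: greenish glass dust dome 80 mm across, 80 mm tall; origin at the centre of its underside
Not all that is in view belongs to the job. What is shaped like the movement_c but pink or turquoise is not meant.

How it is judged:
On the way, in this order (a step that is already met when the one before it is completed fails the run):
1. every movement lies on the tray, the drawer still shut (value of joint chest_drawer0 below 0.01 m and x of movement_a in the frame of tray between -0.1 and 0.1 m and y of movement_a in the frame of tray between -0.07 and 0.07 m and z of movement_a in the frame of tray between 0 and 0.045 m and contact force between each of movement_a, movement_b, movement_c, movement_d and the fingers below 0.1 N and x of movement_b in the frame of tray between -0.1 and 0.1 m and y of movement_b in the frame of tray between -0.07 and 0.07 m and z of movement_b in the frame of tray between 0 and 0.045 m and x of movement_c in the frame of tray between -0.1 and 0.1 m and y of movement_c in the frame of tray between -0.07 and 0.07 m and z of movement_c in the frame of tray between 0 and 0.045 m and x of movement_d in the frame of tray between -0.1 and 0.1 m and y of movement_d in the frame of tray between -0.07 and 0.07 m and z of movement_d in the frame of tray between 0 and 0.045 m), for 0.2 s.
2. the drawer is pulled out to its stop (value of joint chest_drawer0 above 0.164 m), for 0.2 s.
3. the tray is tipped with its open edge low over the drawer and movements have slid in (angle between tray's own z axis and vertical above 0.26 rad and x of tray_lip in the frame of drawer_floor between -0.125 and 0.125 m and y of tray_lip in the frame of drawer_floor between -0.11 and 0.11 m and z of tray_lip in the frame of drawer_floor between -0.01 and 0.2 m and value of joint chest_drawer0 above 0.12 m and ((x of movement_a in the frame of drawer_floor between -0.112 and 0.112 m and y of movement_a in the frame of drawer_floor between -0.115 and 0.115 m and z of movement_a in the frame of drawer_floor between -0.01 and 0.11 m) or (x of movement_b in the frame of drawer_floor between -0.112 and 0.112 m and y of movement_b in the frame of drawer_floor between -0.115 and 0.115 m and z of movement_b in the frame of drawer_floor between -0.01 and 0.11 m) or (x of movement_c in the frame of drawer_floor between -0.112 and 0.112 m and y of movement_c in the frame of drawer_floor between -0.115 and 0.115 m and z of movement_c in the frame of drawer_floor between -0.01 and 0.11 m) or (x of movement_d in the frame of drawer_floor between -0.112 and 0.112 m and y of movement_d in the frame of drawer_floor between -0.115 and 0.115 m and z of movement_d in the frame of drawer_floor between -0.01 and 0.11 m))), for 0.1 s.
At the end, for the whole second after the job is handed in: Every movement present lies in the drawer, at rest; the drawer is shut to within 8 mm; the tray stands flat (within 0.06 rad) on the green mat, its centre within 45 mm of the mat's centre, at rest (value of joint chest_drawer0 below 0.008 m and x of movement_a in the frame of drawer_floor between -0.112 and 0.112 m and y of movement_a in the frame of drawer_floor between -0.115 and 0.115 m and z of movement_a in the frame of drawer_floor between -0.01 and 0.11 m and linear speed of each of movement_a, movement_b, movement_c, movement_d below 0.05 m/s and x of movement_b in the frame of drawer_floor between -0.112 and 0.112 m and y of movement_b in the frame of drawer_floor between -0.115 and 0.115 m and z of movement_b in the frame of drawer_floor between -0.01 and 0.11 m and x of movement_c in the frame of drawer_floor between -0.112 and 0.112 m and y of movement_c in the frame of drawer_floor between -0.115 and 0.115 m and z of movement_c in the frame of drawer_floor between -0.01 and 0.11 m and x of movement_d in the frame of drawer_floor between -0.112 and 0.112 m and y of movement_d in the frame of drawer_floor between -0.115 and 0.115 m and z of movement_d in the frame of drawer_floor between -0.01 and 0.11 m and horizontal distance between tray and mat below 0.045 m and angle between tray's own z axis and vertical below 0.06 rad and z of tray in the frame of mat below 0.008 m and linear speed of tray below 0.03 m/s); the robot touches nothing.
It fails at once if a bystander (alarm clock, oil bottle, screwdriver, glass dome) is pushed more than 30 mm from its place (distance of any of alarm_clock, oil_bottle, screwdriver, parts_dome from where it was at the start of the episode above 0.03 m).
Of movement_a, movement_b, movement_c, movement_d only 2 to 4 are there at a start; the rules pass over those that are not, and their reading is None.
At some moment in a run one of movement_a, movement_b, movement_c, movement_d may be knocked a few centimetres aside while the robot is not near it.
It also fails if it takes over 210 s, if anything falls off the work surface, if the arm or the gripper's body presses on something with over 40 N, if the wrist force passes 120 N, or if a joint passes its speed limit or range.

## Working session

There is one attempt and no reset: what is moved stays moved. The work goes in short steps, each a Python script; the robot and the scene stay as the last script left them, time stands still between calls to the robot, and variables do not carry over. Pictures are saved under pics/ and viewed, at most 14 in all, crops included, and the job is handed in when it is done.

```bash
ls; mkdir -p pics
python3 - <<'E'
from cell import manip,cams
import cv2,numpy as np
for n in("scene","top"):
    c=cams.capture(n);cv2.imwrite(f"pics/{n}0.png",c["image"]);print(n,c["intrinsics"],c["position"],c["orientation"])
    np.save(f"{n}0.npy",c["z_map"])
print(manip.state())
E
```

```text
pics
scene [[480.14861787   0.         255.37956368]
 [  0.         480.14861787 192.69059395]
 [  0.           0.           1.        ]] [1.7670168  0.06202063 1.03350208] [-1.60472665 -1.74857933  0.84216533]
top [[374.27403909   0.         256.4174194 ]
 [  0.         374.27403909 194.62015784]
 [  0.           0.           1.        ]] [ 0.39036386 -0.02132438  1.14754617] [-2.13474105  2.15302889 -0.14447185]
{'clock': 0.1, 'joint_pos': array([-1.14289805e+00,  2.64677931e-01,  1.60523883e+00,  8.42823695e-06,
        1.27370704e+00, -3.69033277e-02]), 'joint_velocities': array([ 6.79643511e-04, -1.14023989e-03, -2.34121747e-03, -6.40134032e-04,
       -3.89553731e-04, -4.96312479e-05]), 'tau': array([ 9.75431431e-04, -5.03617752e+01, -3.58071721e+01,  7.31417653e-02,
        2.33333639e-02, -5.44398131e-05]), 'tool_pos': array([ 0.30229588, -0.60280127,  0.23751168]), 'tcp_rot': array([-3.05519532e+00, -7.23091121e-01,  6.06971675e-04]), 'contact_force': array([0.87665093, 0.48994546, 1.06984703]), 'moment': array([-0.01466996,  0.00481214, -0.03123698]), 'grasp_force': 0.0, 'gripper_width': 0.08847426109162763}
```

View pics/top0.png

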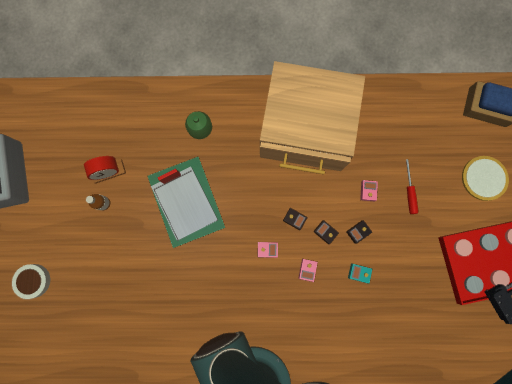

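View pics/scene0.png

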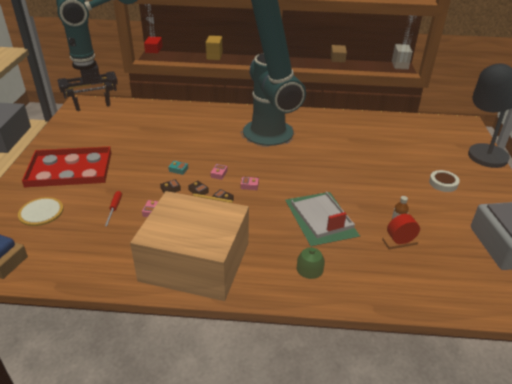

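Three black movements in the top view, at (295,219), (326,232) and (360,232). Their lookalikes are pink at (370,190), (268,250) and (309,270), and turquoise at (361,273). The tray is on the mat at (185,203) with its tab at (169,176), and the chest is at (313,110) with its handle at (303,167). I choose the three black ones.

```bash
cat > h.py <<'E'
import numpy as np,cv2
from scipy.spatial.transform import Rotation as R
from cell import manip,inverse_kinematics,cams,order
def cast(c,uv,z):
    uv=np.atleast_2d(np.array(uv,float)); K=c["intrinsics"]
    d=np.c_[(uv-K[:2,2])/K[0,0],np.ones(len(uv))]@R.from_rotvec(c["orientation"]).as_matrix().T
    p=np.array(c["position"]); return p+d*((z-p[2])/d[:,2])[:,None]
def cloud(c):
    v,u=np.mgrid[:384,:512]; K=c["intrinsics"]; z=c["z_map"]
    P=np.stack([(u-K[0,2])/K[0,0]*z,(v-K[1,2])/K[1,1]*z,z],-1)
    return P@R.from_rotvec(c["orientation"]).as_matrix().T+c["position"]
def rect(xy):
    "centre, long, short, yaw of long side (mod pi)"
    (cx,cy),(w,h),a=cv2.minAreaRect((np.array(xy)[:,:2]*1000).astype(np.float32)); a=np.radians(a)
    if w<h: w,h,a=h,w,a+np.pi/2
    return np.array([cx,cy])/1000,w,h,(a+np.pi/2)%np.pi-np.pi/2
def blobs(m,lo,hi):
    return [k for k in cv2.findContours(m.astype(np.uint8),cv2.RETR_EXTERNAL,cv2.CHAIN_APPROX_NONE)[0] if lo<cv2.contourArea(k)<hi]
def movements(c,box=(270,200,385,250),z=0.02):
    hsv=cv2.cvtColor(c["image"],cv2.COLOR_BGR2HSV)
    m=(hsv[...,2]<75).astype(np.uint8); mm=np.zeros_like(m); x0,y0,x1,y1=box; mm[y0:y1,x0:x1]=m[y0:y1,x0:x1]
    mm=cv2.morphologyEx(mm,cv2.MORPH_CLOSE,np.ones((7,7)))
    return [(k.reshape(-1,2).mean(0).round(),)+rect(cast(c,k.reshape(-1,2),z)) for k in blobs(mm,80,900)]
def down(yaw,tilt=None):
    "tool down with closing line (tool y) at yaw"
    y=np.array([np.cos(yaw),np.sin(yaw),0]);z=np.array([0,0,-1.])
    return R.from_matrix(np.c_[np.cross(y,z),y,z])
E
python3 - <<'E'
from h import *
c=cams.capture("top");im=c["image"]
for r in movements(c):print("mov",r)
hsv=cv2.cvtColor(im,cv2.COLOR_BGR2HSV);P=cloud(c)
g=(abs(hsv[...,0]-75.)<15)&(hsv[...,1]>90)
g[:150]=0; g[:,:140]=0; g[:,235:]=0
k=max(blobs(g,300,1e5),key=cv2.contourArea); print("mat",rect(cast(c,k.reshape(-1,2),.003)))
g2=np.zeros(g.shape,np.uint8);g2[150:250,140:235]=(hsv[150:250,140:235,1]<60)
k=max(blobs(g2,300,1e5),key=cv2.contourArea);print("tray(grey)",rect(cast(c,k.reshape(-1,2),.016)))
r=np.zeros(g.shape,bool);r[165:200,150:200]=((hsv[165:200,150:200,0]<8)|(hsv[165:200,150:200,0]>172))&(hsv[165:200,150:200,1]>150)
t=P[r];t=t[t[:,2]>.066];print("tab",len(t),rect(t),t[:,2].max())
s=(P[...,2]>.142)&(P[...,2]<.158);s[:, :255]=0;s[:,375:]=0;s[:60]=0;s[180:]=0
k=max(blobs(s,300,1e5),key=cv2.contourArea);print("chest",rect(P[k.reshape(-1,2)[:,1],k.reshape(-1,2)[:,0]]),rect(cast(c,k.reshape(-1,2),.15)))
hb=np.zeros(g.shape,bool);hb[150:178,270:335]=True;hb&=(abs(P[...,2]-.115)<.012);t=P[hb]
print("handle",len(t),rect(t),t[:,2].max(), t.mean(0))
crop=np.hstack([cv2.resize(im[180:260,260:390],(640,394)),]);cv2.imwrite("pics/c1.png",crop)
E
```

```text
mov (array([359., 232.]), array([ 0.43732874, -0.31808167]), 63.97250747680664, 45.335201263427734, np.float64(-0.9737936410190704))
mov (array([326., 232.]), array([ 0.43734738, -0.21930957]), 60.45243453979492, 46.52264404296875, np.float64(0.8487835278702063))
mov (array([295., 219.]), array([ 0.47789618, -0.12740947]), 59.96709442138672, 45.50090026855469, np.float64(1.0604289344404387))
mat (array([0.53646655, 0.20639023]), 237.66940307617188, 167.1224365234375, np.float64(0.366590548925537))
tray(grey) (array([0.52952765, 0.20928751]), 188.40170288085938, 137.3603973388672, np.float64(0.4674961580214987))
tab 88 (array([0.60674915, 0.24639561]), 58.22673797607422, 11.108606338500977, np.float64(-1.108056341453684)) 0.08020141018653959
chest (array([ 0.77646564, -0.1725195 ]), 261.03131103515625, 238.22634887695312, np.float64(1.3802327697298407)) (array([ 0.7749278 , -0.17211017]), 260.0794372558594, 240.61392211914062, np.float64(1.385015807047623))
handle 382 (array([ 0.63718152, -0.1417106 ]), 184.0965576171875, 59.59951400756836, np.float64(1.3921289771611702)) 0.12697450081904482 [ 0.62863438 -0.14327133  0.11618712]
```

View pics/c1.png

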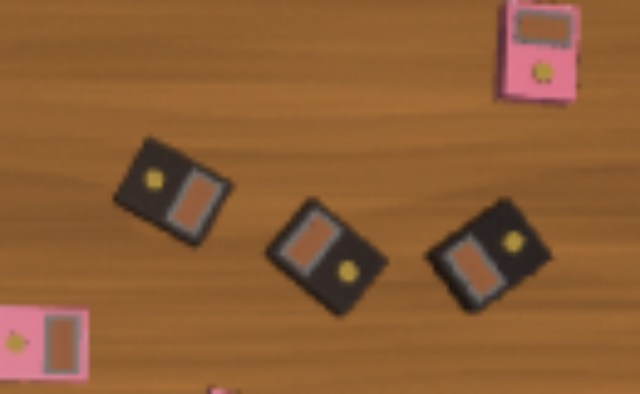

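The crop confirms three black movements with brass shafts, and the pink ones are clearly excluded. Next I pick the middle one and place it.

```bash
cat >> h.py <<'E'
TR=np.array([.5295,.2082]); TY=.463; MAT=np.array([.5365,.2064])
def best(pos,yaw):
    "of the two equal grasps, the one with the easier last joint"
    o=[]
    for a in (yaw,yaw+np.pi):
        r=down(a).as_rotvec();q=inverse_kinematics(np.array(pos),r)
        if q is not None:o.append((abs(q[5]),r))
    return min(o,key=lambda t:t[0])[1]
def pickplace(ctr,yaw,tx,ty=0.):
    r=best([*ctr,.15],yaw); manip.move_pose([*ctr,.15],r); manip.set_gripper(.082,20)
    manip.move_linear([*ctr,.008],.12); manip.set_gripper(0,20); s=manip.state();print("w",s["gripper_width"],s["grasp_force"])
    manip.move_linear([*ctr,.18],.2)
    if manip.state()["gripper_width"]<.04: print("MISS");return
    p=TR+R.from_euler('z',TY).as_matrix()[:2,:2]@[tx,ty]
    r=best([*p,.18],TY+np.pi/2); manip.move_pose([*p,.18],r)
    manip.move_linear([*p,.017],.12); manip.set_gripper(.082); manip.move_linear([*p,.2],.2)
E
python3 - <<'E'
from h import *
pickplace([.4373,-.2193],.849,-66+102-0 and .036)
c=cams.capture("top");cv2.imwrite("pics/t1.png",c["image"])
for r in movements(c,(255,190,400,262)):print(r)
print(manip.state()["clock"])
E
```

```text
w 0.06019955197053334 20.000184774398804
(array([359., 232.]), array([ 0.43756134, -0.31848001]), 61.947349548339844, 45.24814987182617, np.float64(-0.9630979866071492))
(array([295., 219.]), array([ 0.47784872, -0.12734712]), 58.844852447509766, 45.088539123535156, np.float64(1.0525884550331908))
10.3167
```

View pics/t1.png

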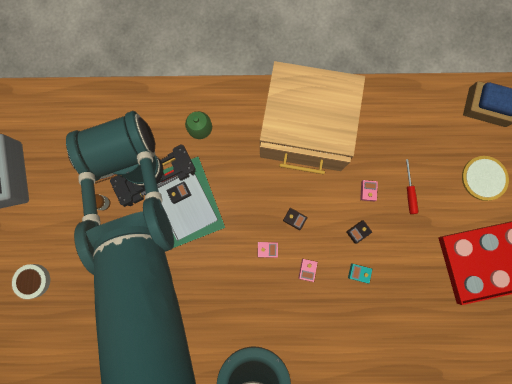

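The first movement lies on the tray at (180,192), and the two others are unmoved. I carry on with them.

Run:
```python
from h import *
def find(near):
    L=[r for r in movements(cams.capture("top"),(255,190,400,262)) if 50<r[2]<72]
    for r in L:print(r)
    return min(L,key=lambda r:np.hypot(*(r[1]-near)))
a=find([.4376,-.318]);pickplace(a[1],a[3],-.014)
a=find([.478,-.127]);pickplace(a[1],a[3],-.064)
manip.move_pose([.45,-.05,.3],best([.45,-.05,.3],0))
c=cams.capture("top");cv2.imwrite("pics/t2.png",cv2.resize(c["image"][90:270,60:400],(680,360)))
hsv=cv2.cvtColor(c["image"],cv2.COLOR_BGR2HSV)
b=np.zeros(hsv.shape[:2],bool);b[150:178,270:335]=True;b&=(abs(hsv[...,0]-24.)<8)&(hsv[...,1]>120)&(hsv[...,2]>110)
for k in blobs(b,20,900):print("handle",k.reshape(-1,2).mean(0),rect(cast(c,k.reshape(-1,2),.112)))
print(manip.state()["clock"])
```

```text
(array([359., 232.]), array([ 0.4375094 , -0.31866711]), 62.00287628173828, 44.969017028808594, np.float64(-0.9708241498246051))
(array([295., 219.]), array([ 0.47784872, -0.12734712]), 58.844852447509766, 45.088539123535156, np.float64(1.0525884550331908))
w 0.05349061161767803 16.261472292244434
(array([295., 219.]), array([ 0.47784872, -0.12734712]), 58.844852447509766, 45.088539123535156, np.float64(1.0525884550331908))
w 0.0602199314189127 19.71646338701248
handle [302.09923664 165.83206107] (array([ 0.62791162, -0.14420911]), 128.95730590820312, 42.908180236816406, np.float64(1.3921623998328507))
handle [310.32432432 152.30630631] (array([ 0.65246747, -0.16253464]), 144.68946838378906, 26.168228149414062, np.float64(1.5606133308928154))
33.0833
```

View pics/t2.png

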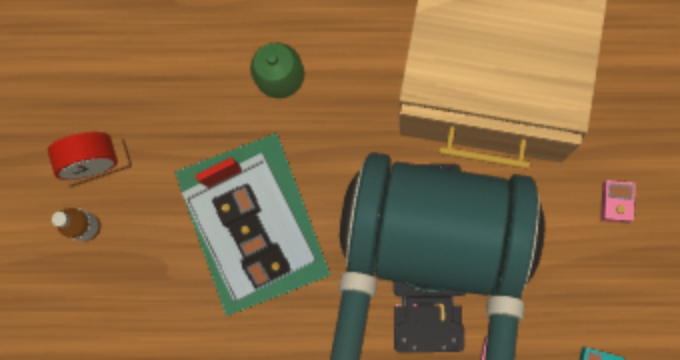

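All three are on the tray, but the middle one, at crop (247,235), looks turned or tilted. I'll check the heights and a zoom.

Run:
```python
from h import *
c=cams.capture("top");P=cloud(c)
cv2.imwrite("pics/z1.png",cv2.resize(c["image"][155:250,145:225],(640,560*95//80*80//95+40),interpolation=cv2.INTER_CUBIC))
print((P[184:228:2,172:206:2,2]*1000).round().astype(int))
```

```text
[[   7   10    7   30   32   35   28    9    5    4    6    6    8    7
     1    3    4]
 [  29   32   31   29   33   32   35   23    9    8    6    7    9    9
    18    5    3]
 [  32   33   32   34   35   34   29   31    9    9   12   10    7    5
     9    4    2]
 [  32   32   28   34   34   35   32   29   19   10    2    9    5   10
     6   21    0]
 [  43   35   31   33   32   31   37   31   30    8    8   11    7    2
    10    8    0]
 [  39   40   35   31   35   34   31   33   32    7    6    8    9    8
     9   11   20]
 [  31   35   31   30   31   31   44   52   13    7    7    4    6   10
     8    7    9]
 [  28   36   35   33   44   50   53   51   45   10    2    9    6   10
    10    8    5]
 [  33   34   45   55   55   53   54   49   47    9    6    9    8   10
     9    8   10]
 [  28   51   55   52   53   49   50   47   49   42    6    6   10    7
    10   10    7]
 [   6   50   52   50   48   58   53   44   46   42    8    7    5   12
     9   11    7]
 [   5    5   49   49   47   53   42   42   42   43   37    8   10    6
    10   11   10]
 [   8   11   43   4
[... 180 characters left out ...]
1   43   41   43   35   36   37   35   35   37   40
    11    8   12]
 [   9    5    7    8   38   37   39   36   33   30   41   41   48   49
    11    9    9]
 [1148    7    8   10    8   38   36   32   41   41   50   51   50   44
    43    5    8]
 [   4    4   11   10    7   31   37   42   51   50   45   50   45   45
    48   27    9]
 [   7    9    9    7    9   46   51   47   52   48   48   46   41 1148
    42   40    4]
 [  10    8    9   11   11   51   52   50   46   51   43   42   49   46
    35   35   25]
 [   6    8    7   10    6   53   45   49   46   46   38   36   45   41
    36   36   31]
 [   9    7    6    8    8    9   46   46   42   39   41   38   35   33
    32   32    6]]
```

View pics/z1.png

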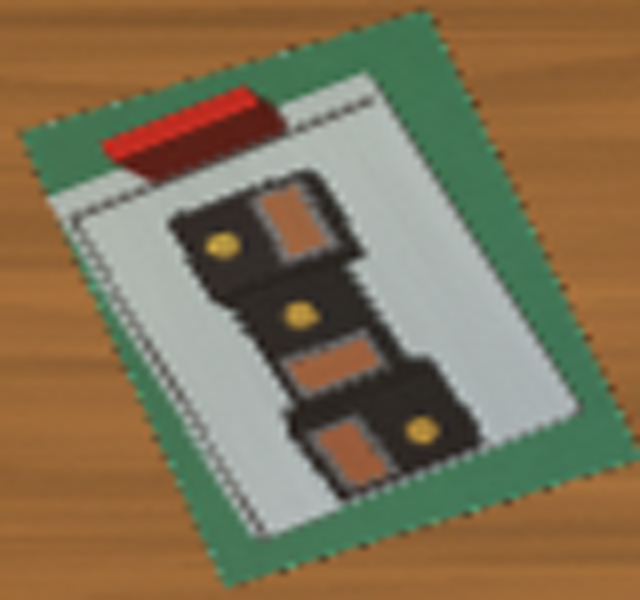

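The second movement turned in the grip. It now lies lengthwise with one end resting on the first, and the third leans on its other end. To mend this I set the third aside on the bench and look at what is left.

```bash
cat >> h.py <<'E'
def tp(tx,ty=0.): return TR+R.from_euler('z',TY).as_matrix()[:2,:2]@[tx,ty]
def grab(p,yaw,z,opening=.082,F=25):
    manip.move_pose([*p,.18],best([*p,.18],yaw)); manip.set_gripper(opening,F)
    manip.move_linear([*p,z],.12); manip.set_gripper(0,F); s=manip.state();print("w",s["gripper_width"],s["grasp_force"])
    manip.move_linear([*p,.18],.15);print("w up",manip.state()["gripper_width"])
def put(p,yaw,z,opening=.082):
    manip.move_pose([*p,.18],best([*p,.18],yaw)); manip.move_linear([*p,z],.1); manip.set_gripper(opening); manip.move_linear([*p,.2],.2)
def look(name,x0=145,y0=155,x1=225,y1=250):
    c=cams.capture("top");cv2.imwrite(name,cv2.resize(c["image"][y0:y1,x0:x1],None,fx=6,fy=6,interpolation=cv2.INTER_CUBIC));return c
E
python3 - <<'E'
from h import *
grab(tp(-.064),TY+np.pi/2,.026)
put([.46,-.10],0.,.014)
c=look("pics/m1.png",);
for r in movements(c,(150,165,215,240),.035):print(r)
for r in movements(c,(255,190,400,262),.02):print(r)
print(manip.state()["clock"])
E
```

```text
w 0.059818768362685855 25.00028978101909
w up 0.05975081314247441
(array([181., 200.]), array([0.53342572, 0.21136766]), 102.92691802978516, 60.0160026550293, np.float64(0.42746481880645915))
(array([330., 252.]), array([ 0.37860892, -0.23212306]), 61.8725700378418, 35.67074966430664, np.float64(-0.1871190245111478))
42.775
```

View pics/m1.png

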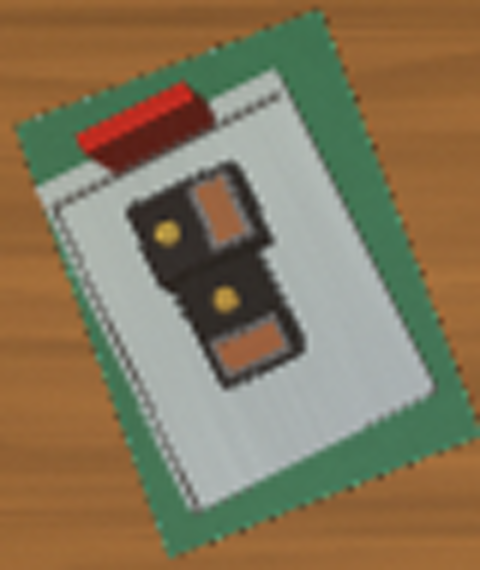

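The third is off, and piece 2 lies lengthwise on the edge of piece 1. I grab it across its 45 mm side, turn it 90° and set it down near the lip.

Run:
```python
from h import *
grab(tp(-.018),TY+np.pi/2,.024,.075)
put(tp(-.066),TY,.019,.062)
manip.move_pose([.45,.0,.3],best([.45,.0,.3],0))
c=look("pics/m2.png",);P=cloud(c)
for r in movements(c,(150,165,215,240),.03):print(r)
for r in movements(c,(255,180,400,262),.02):print(r)
print((P[182:228:3,166:206:3,2]*1000).round().astype(int))
print(manip.state()["clock"]); look("pics/m3.png",255,170,385,265)
```

```text
w 0.04487170614445476 24.927935869200155
w up 0.04460723372285766
[[ 22   4   4   8   7  30  25   7   4   5   7 675 679 678]
 [  9  10   7  30  30  36  31   5   5   6   7 680 679 681]
 [ 11  34  36  36  32  34  34  19   9   9 663 680 682 682]
 [  4  27  30  30  33  36  30  31   7   7 669 682 682 682]
 [  5  35  37  34  30  33  28  31  14   8 669 681 684 684]
 [ 10  31  28  34  31  33  25   8  11 661 672 684 684 683]
 [  7   4  31  34  19   8   9  12   4 665 679 683 683 684]
 [  8   4   8  11  11  10   5   5   7 664 676 684 685 683]
 [  8   8   8  13   9   8   7  11   6 663 675 681 682 683]
 [  9   9   5   2   7  10   8  13   6 659 675 681 680 682]
 [  6   8   7   6   5   7   7  10   6 657 673 681 680 680]
 [ 12   7   8   7   9   9   7   8  32  32 670 679 676 679]
 [ 18   7   4   8   8  11  32  30  31  31 667 677 675 677]
 [  2  17   8   7   7  32  37  32  36  31 653 674 674 672]
 [  0  20  10   8  12  35  36  36  32  31  30 670 670 670]
 [  1   2  10   6   5   5  28  34  27  34  32 666 664 666]]
53.35
```

View pics/m2.png

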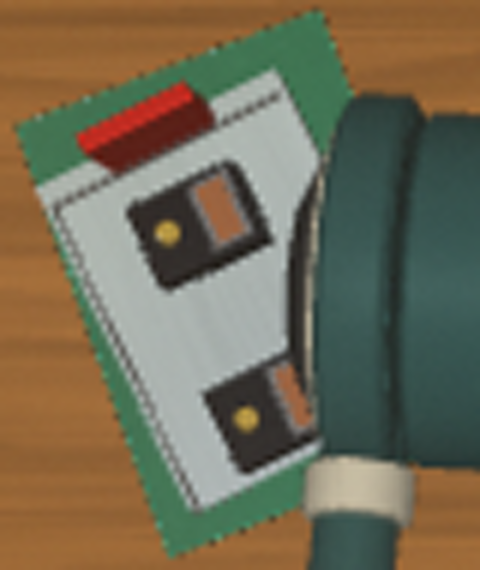

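View pics/m3.png

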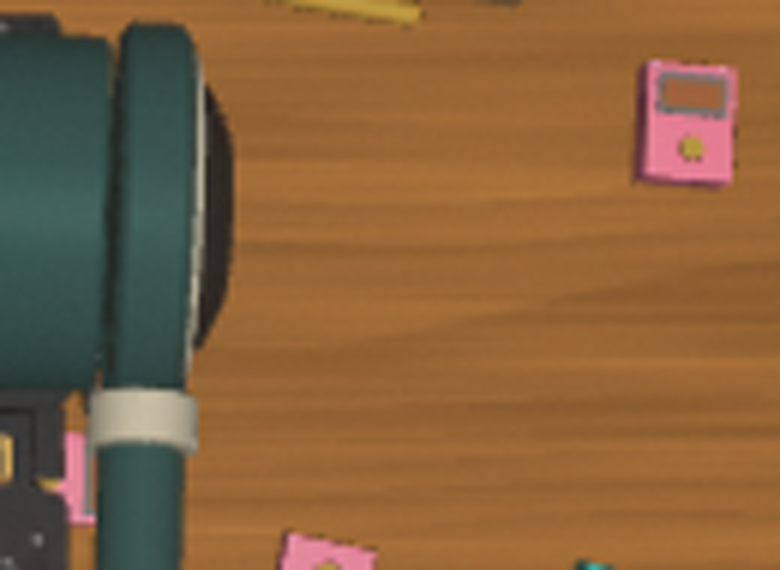

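Pieces 1 and 2 now lie flat, at about the planned spots. I clear the arm away to find the third.

Run:
```python
from h import *
manip.set_joints([-1.143,0.264,1.604,0,1.274,-0.037])
c=cams.capture("top")
for r in movements(c,(150,165,220,240),.025):print("tray",r)
L=[r for r in movements(c,(235,180,400,262)) if 50<r[2]<72 and r[3]>40]
for r in L:print(r)
if len(L)==1:
    a=L[0]; grab(a[1],a[4] if len(a)>4 else a[3],.008) if False else None
```

```text
tray (array([191., 223.]), array([0.4691539 , 0.18442407]), 60.30687713623047, 44.73340606689453, np.float64(-1.1124061490411377))
tray (array([178., 192.]), array([0.561453  , 0.22548575]), 60.26536178588867, 47.265804290771484, np.float64(-1.1359726612643306))
(array([276., 228.]), array([ 0.44886334, -0.06967892]), 56.916893005371094, 44.98591232299805, np.float64(-0.008156063996421992))
```

The third is at (.449,-.070), with a pink one next to its end. I first shift it by its 45 mm sides to a clear spot, then regrip it by its ends.

Run:
```python
from h import *
grab([.4489,-.0697],np.pi/2,.008,.07)
put([.49,-.20],np.pi/2,.009,.07)
manip.set_joints([-1.143,0.264,1.604,0,1.274,-0.037])
L=[r for r in movements(cams.capture("top"),(235,180,400,262)) if 50<r[2]<72 and r[3]>40]
for r in L:print(r)
a=L[0]; grab(a[1],a[4],.008,.084)
if manip.state()["gripper_width"]>.057:
    put(tp(-.0155),TY+np.pi/2,.017)
    manip.set_joints([-1.143,0.264,1.604,0,1.274,-0.037])
    c=look("pics/m4.png")
    P=cloud(c);print((P[182:228:3,166:206:3,2]*1000).round().astype(int))
print(manip.state()["clock"])
```

```text
w 0.04450121241021396 25.000306963920593
w up 0.044962485884863665
(array([318., 214.]), array([ 0.48989307, -0.19843878]), 58.3132209777832, 42.31559753417969, np.float64(-0.028594227466125943))
w 0.05996526749703429 24.899007976055145
w up 0.05962763992050145
[[  23    9    8    7    4   31   27    6    8   12    8    4    7    1]
 [   3    9    9   31   32   31   33    7    7    6    4   22    6    1]
 [  13   28   31   29   33   33   30   20    8   11   12    8    5    6]
 [   6   30   36   34   32   32   32   34    5    6    7    7   19    5]
 [  11   32   38   30   32   37   34   34   15    8    7   11    6    3]
 [   5   31   31   32   31   34   23    6   31    8    5    6    8   21]
 [   7    8   30   35   22    8   30   35   35   29    7    8    8    8]
 [   7    6    9    7   30   31   28   35   38   31   10   11    9   12]
 [  10    9    8   33   33   31   32   35   38   32   26    8    6    6]
 [   6    6   10   26   32   33   36   32   34   31   30    7    7   10]
 [   6    6 1148    7   28   32   33   31   31   17   32    7    7    2]
 [  12    4    7    8    7   33   31   22   34   31   33    7    8    7]
 [  19    7    9    5    8   23   30   31   34   33   32   29    7    9]
 [   0   12    6    8    9   32   35   32   33   34   35   33    7   -1]
 [   1   20   10    9   13   32   38   39   32   32   30   37   31    8]
 [   4    5   11    7    5    9   31   32   29   33   35   11    7    2]]
80.6
```

View pics/m4.png

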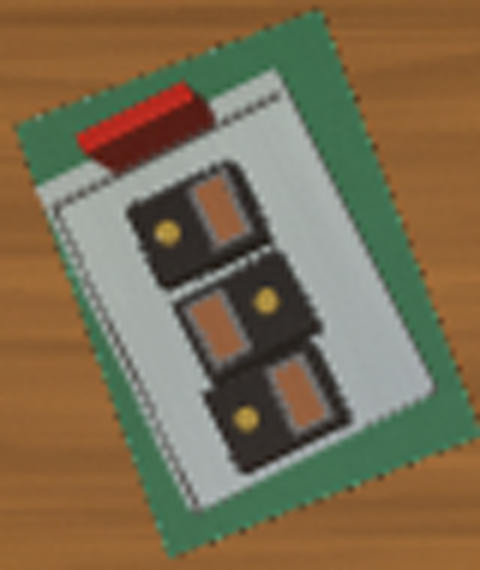

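All three lie flat at about 32 mm height on the tray. Now the drawer: its bar runs from pixel (280.5,165.5) to (324.5,171.5).

Run:
```python
from h import *
c=cams.capture("top")
a,b=cast(c,[[280.5,165.5],[324.5,171.5]],.114)
h=(a+b)/2; d=a-b; yaw=np.arctan2(d[1],d[0])-np.pi/2; print(a,b,yaw,np.linalg.norm(d))
yaw=-.182
u=np.array([np.cos(yaw),np.sin(yaw)]); print("from chest",h[:2]-np.array([.775,-.172]),u*-.16)
print("handle",h)
manip.move_pose([*h[:2],.2],best([*h[:2],.2],yaw)); manip.set_gripper(.027,30)
manip.move_linear([*h[:2],.097],.08); print(manip.state()["contact_force"])
manip.set_gripper(0,30); s=manip.state();print(s["gripper_width"],s["contact_force"])
p=s["tool_pos"].copy()
for t in (.05,.10,.15,.172,.176):
    manip.move_linear([*(p[:2]-u*t),p[2]],.08); s=manip.state();print(t,s["contact_force"],s["gripper_width"])
manip.set_gripper(.027);manip.dwell(.2);print("end",manip.state()["tool_pos"])
q=manip.state()["tool_pos"];manip.move_linear([*q[:2],.25],.15)
manip.set_joints([-1.143,0.264,1.604,0,1.274,-0.037])
look("pics/d1.png",245,50,375,150+0)
c=cams.capture("top");cv2.imwrite("pics/d1.png",cv2.resize(c["image"][50:250,140:390],None,fx=3,fy=3))
print(manip.state()["clock"])
```

```text
[ 0.62091269 -0.08234027  0.114     ] [ 0.60247526 -0.20563077  0.114     ] -0.14844449115757108 0.12466148452613797
from chest [-0.16330603  0.02801448] [-0.15735739  0.0289595 ]
handle [ 0.61169397 -0.14398552  0.114     ]
[-0.78618808  0.06653152  0.68655258]
0.00977873048594429 [-0.23064155 -0.13770661  1.25704884]
0.05 [-0.63172757  2.35115132  3.31737315] 0.009607995545762917
0.1 [-0.09464923  3.45031517  2.69499469] 0.009880676197837217
0.15 [-0.24029098  4.96648371  1.51480077] 0.00964463112761173
0.172 [0.13150654 6.76793247 1.56312534] 0.009714186573561063
0.176 [ 8.18377567  4.65329932 -5.86777531] 0.009906347831123872
end [ 0.43885078 -0.11230454  0.09750043]
92.1667
```

View pics/d1.png

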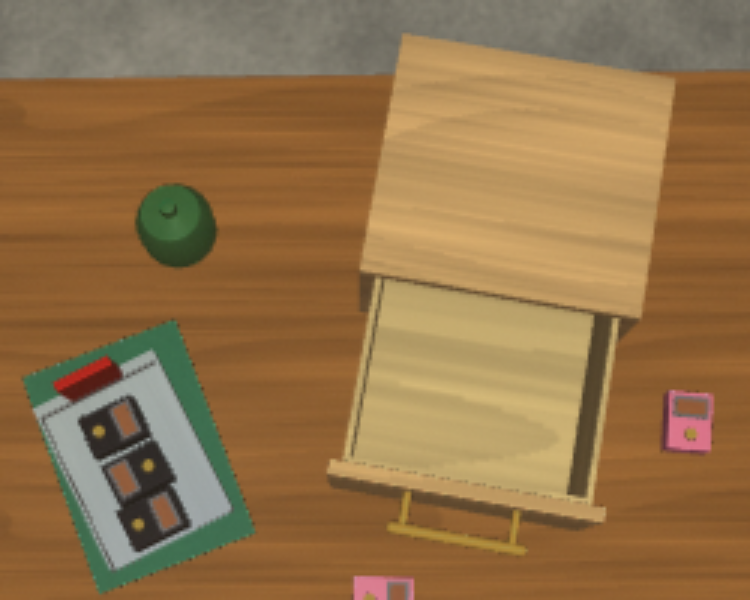

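The drawer is out at its stop. The front panel is at about crop (465,490) and the interior is visible. Next I plan the tipping with an IK check for both tool flips.

```bash
cat >> h.py <<'E'
CY=-.172; U=np.array([np.cos(CY),np.sin(CY)]); HD=np.array([.4389,-.1123]); D=HD+.150*U; ZF=.022
def tool(yaw,th,flip): 
    T=R.from_euler('z',yaw)*R.from_euler('y',-th); return T,T*down(np.pi*flip)
def by_lip(lip,yaw,th,flip):
    "TCP pose that puts the tray lip at a world point"
    T,Q=tool(yaw,th,flip); return np.array(lip)+T.apply([.179,0,.050-.019]),Q.as_rotvec()
def lip(x,z): return [*(D+x*U),ZF+z]
SEQ=[(.0,.23,0)]+[(.0,.23,np.radians(13)),(.0,.13,np.radians(13))]+[(.0,.13,np.radians(a)) for a in (16,19,22,25,28,32,36,40)]+[(.0,.11,np.radians(40))]
E
python3 - <<'E'
from h import *
g=tp(.0865)
for f in (0,1):
    print(f,[None if (q:=inverse_kinematics(np.array([*g,z]),tool(TY,0,f)[1].as_rotvec())) is None else q.round(2) for z in(.038,.26)])
    for x,z,t in SEQ:
        p,r=by_lip(lip(x,z),CY,t,f); q=inverse_kinematics(p,r); print(round(np.degrees(t)),p.round(3),None if q is None else q.round(2))
E
```

```text
0 [array([ 0.35,  0.41,  1.81, -0.  ,  0.92, -0.11]), array([ 0.35,  0.21,  1.62, -0.  ,  1.3 , -0.11])]
0 [ 0.763 -0.169  0.283] [-0.25  0.45  1.28 -0.    1.41 -0.08]
13 [ 0.752 -0.167  0.322] [-0.26  0.27  1.47  0.02  1.18 -0.09]
13 [ 0.752 -0.167  0.222] [-0.26  0.31  1.59  0.02  1.01 -0.1 ]
16 [ 0.748 -0.166  0.231] [-0.26  0.27  1.63  0.03  0.96 -0.1 ]
19 [ 0.743 -0.165  0.24 ] [-0.26  0.23  1.68  0.04  0.9  -0.11]
22 [ 0.739 -0.164  0.248] [-0.27  0.19  1.72  0.05  0.85 -0.12]
25 [ 0.734 -0.163  0.256] [-0.27  0.15  1.77  0.06  0.79 -0.13]
28 [ 0.728 -0.163  0.263] [-0.28  0.11  1.82  0.07  0.73 -0.14]
32 [ 0.72  -0.161  0.273] [-0.28  0.05  1.88  0.09  0.66 -0.17]
36 [ 0.711 -0.16   0.282] [-0.29  0.    1.94  0.12  0.58 -0.2 ]
40 [ 0.702 -0.158  0.291] [-0.29 -0.05  2.    0.16  0.5  -0.23]
40 [ 0.702 -0.158  0.271] [-0.29 -0.03  2.02  0.17  0.46 -0.25]
1 [None, None]
0 [ 0.763 -0.169  0.283] None
13 [ 0.752 -0.167  0.322] None
13 [ 0.752 -0.167  0.222] None
16 [ 0.748 -0.166  0.231] None
19 [ 0.743 -0.165  0.24 ] None
22 [ 0.739 -0.164  0.248] None
25 [ 0.734 -0.163  0.256] None
28 [ 0.728 -0.163  0.263] None
32 [ 0.72  -0.161  0.273] None
36 [ 0.711 -0.16   0.282] None
40 [ 0.702 -0.158  0.291] None
40 [ 0.702 -0.158  0.271] None
```

Run:
```python
from h import *
g=tp(.0865); r0=tool(TY,0,0)[1].as_rotvec()
manip.move_pose([*g,.2],r0); manip.set_gripper(.030,60)
manip.move_linear([*g,.038],.12); manip.set_gripper(0,60); s=manip.state();print("w",s["gripper_width"],s["grasp_force"],s["tool_pos"])
manip.move_linear([*g,.10],.05); print(manip.state()["contact_force"],manip.state()["moment"])
manip.move_linear([*g,.283],.15)
p,r=by_lip(lip(*SEQ[0][:2]),CY,0,0); manip.move_linear(p,.12,rot=r)
p,r=by_lip(lip(*SEQ[1][:2]),CY,SEQ[1][2],0); manip.move_linear(p,.06,rot=r)
print(manip.state()["contact_force"],manip.state()["gripper_width"],manip.state()["clock"])
c=cams.capture("scene");cv2.imwrite("pics/s2.png",cv2.resize(c["image"][100:320,80:400],None,fx=2.4,fy=2.4))
```

```text
w 0.011379335153567881 59.9973039329052 [0.60731174 0.24700831 0.03862456]
[ 1.37880614 -0.5038385  -5.05903079] [ 0.16968077 -0.48188498  0.0642928 ]
[ 0.49375698 -0.26439708 -4.48396382] 0.01148254145217324 104.95
```

View pics/s2.png

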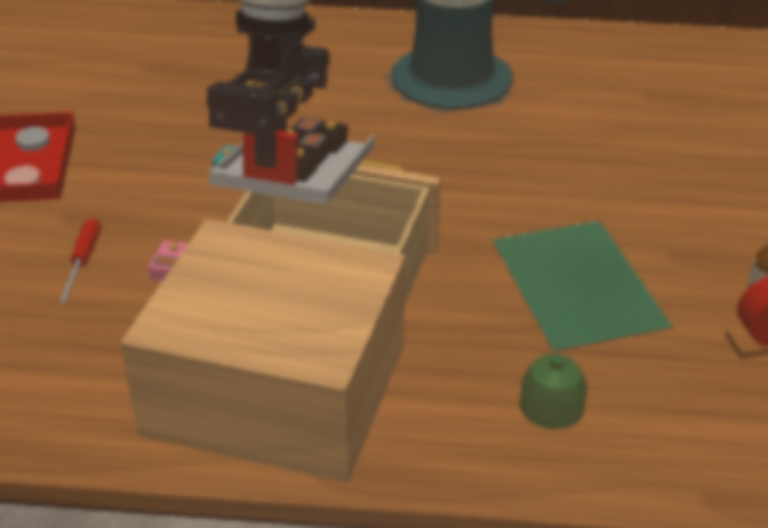

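The tray is held over the open drawer at (290,175) with the movements aboard. Now I tip it.

Run:
```python
from h import *
for x,z,t in SEQ[2:]:
    p,r=by_lip(lip(x,z),CY,t,0); manip.move_linear(p,.05 if t<.24 else .03,rot=r)
    s=manip.state();print(round(np.degrees(t)),s["contact_force"].round(2),s["moment"].round(2),s["gripper_width"].round(4))
manip.dwell(.8)
print(manip.state()["contact_force"],manip.state()["clock"])
c=cams.capture("scene");cv2.imwrite("pics/s3.png",cv2.resize(c["image"][120:300,120:300],None,fx=3,fy=3))
```

```text
Traceback (most recent call last):
AttributeError: 'float' object has no attribute 'round'
```

Run:
```python
from h import *
for x,z,t in SEQ[3:]:
    p,r=by_lip(lip(x,z),CY,t,0); manip.move_linear(p,.03,rot=r)
    s=manip.state();print(round(np.degrees(t)),s["contact_force"].round(2),s["moment"].round(2),round(float(s["gripper_width"]),4))
manip.dwell(.8)
print(manip.state()["contact_force"],manip.state()["clock"])
c=cams.capture("scene");cv2.imwrite("pics/s3.png",cv2.resize(c["image"][120:300,120:300],None,fx=3,fy=3))
```

```text
16 [ 0.27 -1.02 -5.01] [-0.04 -0.1  -0.01] 0.0116
19 [-0.5  -0.22 -4.11] [-0.06  0.01  0.05] 0.0114
22 [ 0.38  0.2  -5.59] [-0.01  0.12  0.03] 0.0115
25 [-0.14  0.76 -4.64] [-0.07  0.1  -0.01] 0.0113
28 [ 0.16 -0.34 -4.87] [0.   0.15 0.  ] 0.0114
32 [ 0.83 -0.3  -3.18] [-0.01  0.25  0.01] 0.0118
36 [-0.13  0.2  -2.29] [ 0.04  0.39 -0.07] 0.0113
40 [ 0.11 -0.21 -2.77] [0.07 0.45 0.01] 0.0115
40 [ 1.25 -0.33 -2.78] [0.06 0.52 0.01] 0.0117
[ 0.19652727  1.01435843 -3.23793986] 112.825
```

View pics/s3.png

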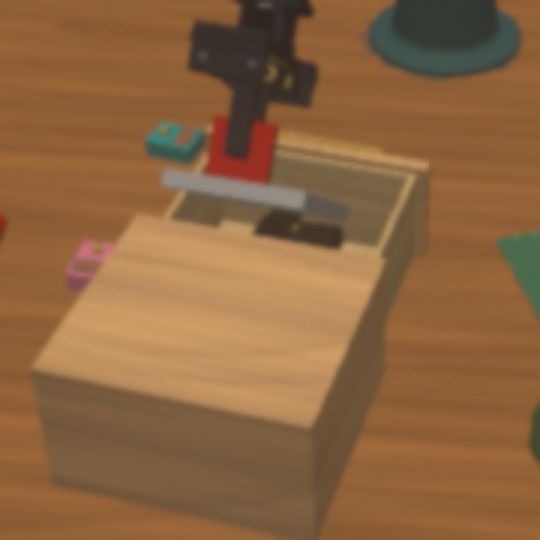

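The weight dropped by 1.8 N, which is three movements. They show as dark boxes in the drawer at (300,230). Next I put the tray back on the mat and check the drawer.

Run:
```python
from h import *
x,z,t=SEQ[-1]
p,r=by_lip(lip(x,.27),CY,t,0); manip.move_linear(p,.15,rot=r)
p,r=by_lip(lip(x,.26),CY,0,0); manip.move_linear(p,.1,rot=r)
my=.40; g=MAT+.0865*np.array([np.cos(my),np.sin(my)]); r=tool(my,0,0)[1].as_rotvec()
manip.move_linear([*g,.28],.2,rot=r); manip.move_linear([*g,.06],.12); manip.move_linear([*g,.0395],.03)
print(manip.state()["contact_force"]); manip.set_gripper(.035); manip.move_linear([*g,.2],.12)
manip.set_joints([-1.143,0.264,1.604,0,1.274,-0.037])
c=cams.capture("top");cv2.imwrite("pics/d2.png",cv2.resize(c["image"][50:250,140:390],None,fx=3,fy=3));P=cloud(c)
m=np.zeros(P.shape[:2],bool);m[142:215,255:345]=1
hsv=cv2.cvtColor(c["image"],cv2.COLOR_BGR2HSV);m&=hsv[...,2]<75
print(np.percentile(P[m][:,2],[5,50,95,99])); print(manip.state()["clock"])
```

```text
[ 0.69194224 -1.07239197 -3.17379385]
[0.0425528  0.05171407 0.08086536 0.08323861]
125.9333
```

View pics/d2.png

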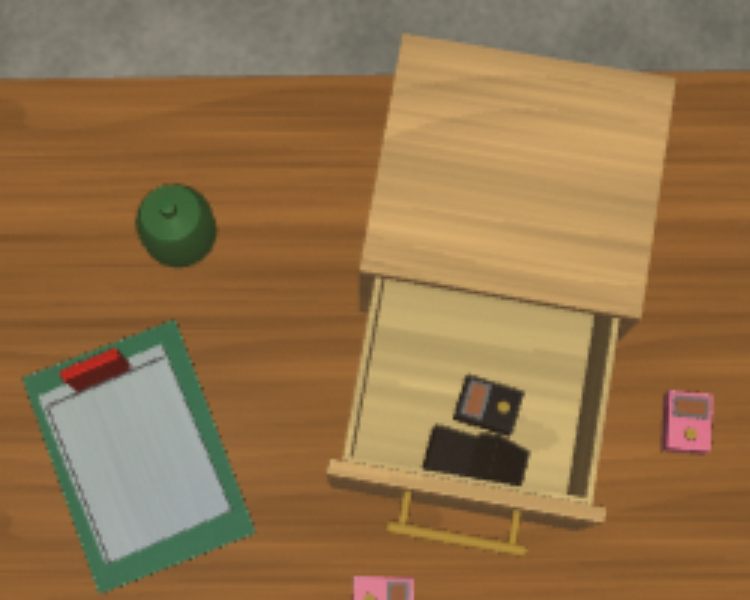

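The tray lies empty on the mat. All three movements are in the drawer, and the heap tops out at 83 mm, below the chest's top. I close the drawer now.

Run:
```python
from h import *
q=np.array([.4389,-.1123]);s0=np.array([.6117,-.1440]);yaw=-.175
manip.move_pose([*q,.2],best([*q,.2],yaw)); manip.set_gripper(.027,30)
manip.move_linear([*q,.097],.08); manip.set_gripper(0,30); print(manip.state()["gripper_width"])
d=(s0-q)/np.linalg.norm(s0-q);L=np.linalg.norm(s0-q)
for t in (.1,.16,L-.002,L+.001,L+.003,L+.005):
    manip.move_linear([*(q+d*t),.097],.08 if t<.165 else .03); s=manip.state();print(round(t,4),s["contact_force"].round(1))
    if abs(s["contact_force"]@[*d,0])>10:break
manip.set_gripper(.027);p=manip.state()["tool_pos"]
manip.move_linear([*p[:2],.25],.15)
manip.set_joints([-1.143,0.264,1.604,0,1.274,-0.037])
c=cams.capture("top");cv2.imwrite("pics/d3.png",cv2.resize(c["image"][50:250,60:390],None,fx=2.4,fy=2.4))
print(p,manip.state()["clock"])
```

```text
0.010051338224649878
0.1 [ 1.1 -2.3  5.3]
0.16 [ 0.4 -2.8  5.4]
0.1737 [ 0.2 -2.8  6.1]
0.1767 [-3.9 -3.1  7.1]
0.1787 [-11.3  -1.5  13. ]
[ 0.61442185 -0.14422952  0.09636584] 137.025
```

View pics/d3.png

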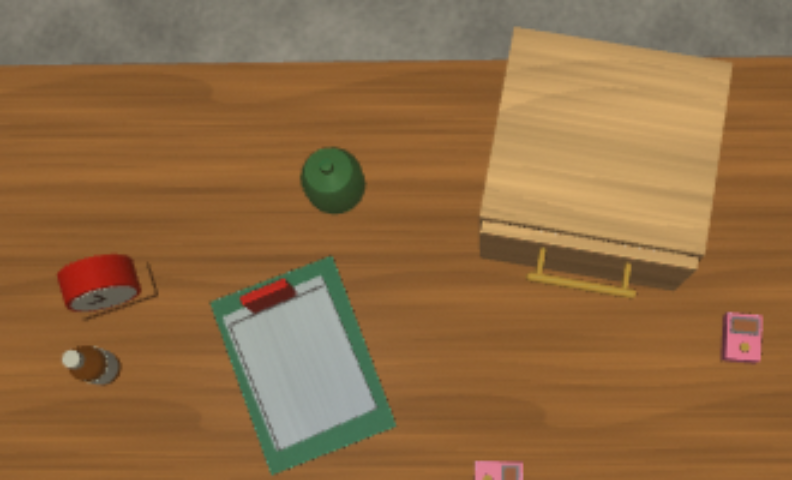

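The drawer is shut, with the handle back at its starting pixels and the closing stop felt. The tray is flat on the mat. I hand the job in.

```bash
python3 -c "
from cell import order;print(order.close_job())"
```

```text
the job is handed in; nothing more can be done
None
```

I handed the job in at about 137 s: my last images showed all three black movements tipped into the drawer, the empty tray flat on the middle of the mat and the drawer shut; the judge returned no verdict.

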